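# Spring the stopper drawer with a dowel

## Robot

A 7-joint arm with a two-finger parallel gripper is mounted at the origin on a cart in front of the work surface, level with it; the furniture and walls round the work are solid. World frame = base frame: x ahead of the robot, y to its left, z up, the work surface at z = 0. Lengths are in m, angles in rad, forces in N, time in s.
With the tool pointing down it reaches from about 0.35 to 0.9 m from the base axis. Payload 8.1 kg.
Tool frame: the origin (TCP) lies on the centre line of the jaws, within the pads' length; the fingertips stand 17 mm ahead of it and the grasp point (between the pads) lies 2 mm behind it; z points along the fingers, y is the direction in which the jaws open and shut (so a half turn about z gives the same grasp; the last joint's range is limited). The gripper opens to 92 mm and grips with 3 to 60 N. Pads are 19 mm wide; open, the fingers measure 130 mm over their backs; the gripper's body (75 mm by 190 mm) begins 47 mm behind the grasp point.
Start: joints at [-1.337, 0.434, 0.025, 1.573, -0.012, 1.134, -0.075], TCP at [0.207, 0.59, 0.211] pointing down, gripper open.
Joint ranges: [-2.62, 2.62], [-0.44, 2.09], [-1.27, 1.32], [0.08, 2.57], [-1.32, 4.46], [0.12, 2], [-2.74, 2.74]. Speed limits (rad/s): [2.22, 2.22, 3.01, 3.01, 3.14, 3.14, 3.14].

## Interface

Orientations are given as a rotation vector (axis times angle).
In Python, from cell import arm, imaging, job gives the robot as it stands.
- The arm moves only by the tool jog_arm, never from a script. Its argument "moves" is a list of rows, each an object with "fingers": the closure, from -1 (fully open) to 1 (shut); "xyz": the shift along the tool's x, y, z in cm, a list of three; "angular": the turn, a rotation vector about the tool's x, y, z in rad, a list of three. In form: [{"fingers": fingers, "xyz": [dx, dy, dz], "angular": [ax, ay, az]}, ...]. A call has 1 to 12 rows; each row is the pose to reach, as a shift and turn from the pose commanded when the call began, along the tool's axes at that moment; what a row does not reach only later rows make up. A row lasts 1/8 s, in which the tool goes at most 62.5 mm and 10.7 degrees, less where a joint would pass 70% of its speed; a pose out of reach is approached as far as the arm can. A call with a gripper value outside its range is refused whole. The fingers move at their own pace and stop on an object; "grip_force" is the grip in N (left out, the last holds). Time passes only in rows, so rows that repeat a pose let the fingers close. It gives the time, the measured TCP pose, the force and the opening at its end, in the units of the state.
- arm.observe(): the state, without advancing time (a new reading comes with each control period).
- imaging.get_image(name): name is "scene" or "top" or "wrist"; returns the picture (420x560x3 uint8, red, green, blue); there is no depth.
- imaging.camera_params(name): a dict with "fx", "fy", "cx", "cy" (pixels), "rvec" (rotation vector, rad) and "tvec" (3), from world to camera coordinates, as OpenCV has them; the wrist camera has in their place "hand_eye" (4x4, takes a point from camera to tool coordinates, whose origin is the TCP and whose axes are the flange's). Camera axes: x right, y down, z forward; pixel columns grow to the right and rows downward; lengths in m; the calibration is good to about 2 mm. The wrist camera is an equidistant fisheye: a pixel r from the principal point sees the ray r / f radians off the axis. A picture is of the moment at which its call begins: read the wrist's pose just before it. camera_params takes no time and is no camera call.
- job.sign_off(): hands the job in, once; it reports no verdict.
The state is a dict: "clock": time; "joints": joint angles; "dq": joint speeds; "joint_efforts": joint torques, N m; "position": TCP position; "ee_rot": TCP orientation; "force": force on the tool from outside, world axes, zero at the start; "ft_torque": the same for the moment, N m; "width": opening from 0.0 (shut) to 1.0 (fully open).
Only numpy, scipy, OpenCV 4.12 (cv2) and the standard library are available. Lean on these libraries where they do the work, as an engineer would, in place of code of your own. Each camera call takes 0.05 s, during which the arm holds its last target. There are 200 camera calls.

## Task

The stopper box on the bar has a sprung drawer without a handle, held by a hidden spring catch. Pick up the wooden dowel, push its thin end through the small brass-rimmed hole in the side of the box facing you and press the catch gently, feeling for it and not ramming it against its stop, until the drawer springs out; then draw the dowel back and lay it down flat on the worktop (put down, not dropped), a hand's breadth clear of the box. Leave the jigger, loose bottle stopper and lime where they are.

Things in the scene. Friction and masses are not known exactly. Their poses are not given: they have to be found in the camera images.
- dowel_grip (a point): loose pale wooden dowel on the worktop, 160 mm long, 60 g; point: centre of its flat-sided handle, 60 mm long (own x), 16 mm wide (y), 20 mm high (z), so 10 mm above the worktop. From the handle's front a round rod, 10 mm diameter, runs 100 mm on along +x at the same height. Centre of mass about 17 mm ahead (+x). x points along the dowel to the thin end, z up
- dowel_tip (a point): centre of the thin rod's free end, 130 mm ahead (+x) of the handle's centre; same axes
- dowel: the same dowel; origin on the underside, below the handle's centre
- hole (a point): centre of the mouth of the brass-rimmed round hole, 15 mm in diameter, 52 mm above the worktop, in the 7 mm thick upright side of the box that faces the robot; axes as the box: x level, straight into the hole; z up. Straight in along x one meets the hidden catch's pad, 26 mm wide, 14 to 62 mm inside the mouth (differs from box to box)
- box: dark walnut box fixed to the worktop, 190 mm deep (x), 140 mm wide (y), 108 mm high; origin at the centre of its underside. x points from the side with the hole (the one toward the robot) to the far side, y to the left, z up. The drawer is in its -y side, in the half far from the robot
- drawer (a joint): how far the drawer stands out of the -y side of the box, m: 0 shut, 0.06 fully out. It has a spring that drives it fully out in about half a second once the catch lets go. Keep the space 70 mm beside it free
- latch (a joint): angle of the hidden spring catch, rad: 0 at rest, 0.28 at its hard stop; lets the drawer go at 0.13 to 0.22. Its steel pad behind the hole yields along the hole: about 5 N at first, up to 12 N before release, release after 4 to 7 mm, hard stop after about 8.5 mm; over 28 N rams it. It springs back when let go
- jigger: brass double-cone measure, 44 mm wide and 78 mm high, standing; bystander; origin at the centre of its foot
- stopper: small brass bottle stopper, 31 mm wide and 45 mm high, standing left of the box; bystander; origin at the centre of its foot
- lime: green lime, 53x43x44 mm; bystander; origin at its underside
Mind the look-alikes: they are no part of the job. Of the things shaped like the dowel, the wooden one is meant.

How it is judged:
On the way, in this order (a step that is already met when the one before it is completed fails the run):
1. the thin end of the dowel is inside the hole and presses the catch (x of dowel_tip in the frame of hole above 0.012 m and contact force between dowel and latch above 1 N and value of joint latch above 0.06 rad).
2. the drawer has sprung out (value of joint drawer above 0.052 m), for 0.1 s.
3. the dowel is out of the hole and is set down on the worktop while still held (height (world z) of dowel_grip below 0.025 m and contact force between the fingers and dowel above 0.5 N), for 0.05 s.
At the end, for the whole second after the job is handed in: Drawer out at least 52 of 60 mm; catch back at rest (below 0.03 rad); dowel still and flat on the worktop (handle's centre below 16 mm, thin end below 25 mm), handle's centre and thin end each at least 120 mm from the box's centre seen from above (value of joint drawer above 0.052 m and value of joint latch below 0.03 rad and height (world z) of dowel_grip below 0.016 m and height (world z) of dowel_tip below 0.025 m and linear speed of dowel below 0.02 m/s and horizontal distance between each of dowel_tip, dowel_grip and box above 0.12 m); the robot touches nothing.
It fails at once if the catch is rammed (over 28 N) (contact force between latch and dowel above 28 N).
It fails at once if the jigger is moved by over 30 mm (distance of jigger from where it was at the start of the episode above 0.03 m).
It fails at once if the stopper is moved by over 30 mm (distance of stopper from where it was at the start of the episode above 0.03 m).
It fails at once if the lime is moved by over 40 mm (distance of lime from where it was at the start of the episode above 0.04 m).
It also fails if it takes over 61 s, if anything falls off the work surface, if the arm or the gripper's body presses on something with over 40 N, if the wrist force passes 120 N, or if a joint passes its speed limit or range.

## Working session

There is one attempt and no reset: what is moved stays moved. The work goes in short steps, Python scripts to look and compute and a tool call to move; the robot and the scene stay as the last step left them, time stands still between calls to the robot, and variables do not carry over. Pictures are saved under pics/ and viewed, about 8 in all and at most 12, crops included, and the job is handed in when it is done.

Besides the shell and the picture viewer there is one more tool, called after "Emit:" as name([rows], argument=value, ...), one row to a line, values as JSON. jog_arm: Moves the arm, as the interface text tells. Its arguments: {"type":"object","properties":{"moves":{"type":"array"},"grip_force":{"type":"number"}},"required":["moves"]}

```bash
mkdir -p pics
python3 - <<'E'
from cell import arm, imaging, job
import cv2
for n in ("scene","top"):
    im=imaging.get_image(n); cv2.imwrite(f"pics/{n}0.png",im[:,:,::-1])
    print(n,imaging.camera_params(n))
print(imaging.camera_params("wrist"))
print(arm.observe())
E
```

```text
scene {'fx': 415.7274738336376, 'fy': 415.7274738336376, 'cx': 277.30018396456063, 'cy': 211.72085904361032, 'rvec': array([ 1.87539733, -0.71576041,  0.46556991]), 'tvec': array([-0.47637619,  0.2107021 ,  0.95605265])}
top {'fx': 510.4608239682379, 'fy': 510.4608239682379, 'cx': 289.6021943771986, 'cy': 203.360144974387, 'rvec': array([ 2.16245609, -2.14120255,  0.10871893]), 'tvec': array([-0.05142311,  0.59064124,  1.39956239])}
{'fx': 325.19226210127806, 'fy': 325.19226210127806, 'cx': 280.86552652931874, 'cy': 211.73539243071934, 'hand_eye': array([[-9.23256554e-04, -9.60047679e-01, -2.79834956e-01,
         7.51348902e-02],
       [ 9.99999538e-01, -9.60823786e-04, -2.92845140e-06,
         1.24717794e-03],
       [-2.66060628e-04, -2.79834829e-01,  9.60048123e-01,
        -1.73181347e-01],
       [ 0.00000000e+00,  0.00000000e+00,  0.00000000e+00,
         1.00000000e+00]])}
{'clock': 0.1, 'joints': array([-1.33662766,  0.43514533,  0.02497283,  1.5739807 , -0.01161018,
        1.13399148, -0.07509044]), 'dq': array([ 0.0006743 , -0.00177353,  0.00030102, -0.00388034,  0.00078889,
        0.00096922, -0.00059927]), 'joint_efforts': array([ 3.37850463e-03, -6.69118023e+01,  9.88117866e-01, -3.15147507e+01,
       -6.04830589e-02,  3.73361260e-02,  4.45786623e-05]), 'position': array([0.20641772, 0.58943705, 0.21033823]), 'ee_rot': array([-5.26577097e-01, -3.09702914e+00,  2.15959911e-03]), 'force': array([ 0.31958616, -0.46927048,  0.45996535]), 'ft_torque': array([ 0.03445415, -0.03270651, -0.0367355 ]), 'width': 1.0007426463556706}
```

View pics/top0.png

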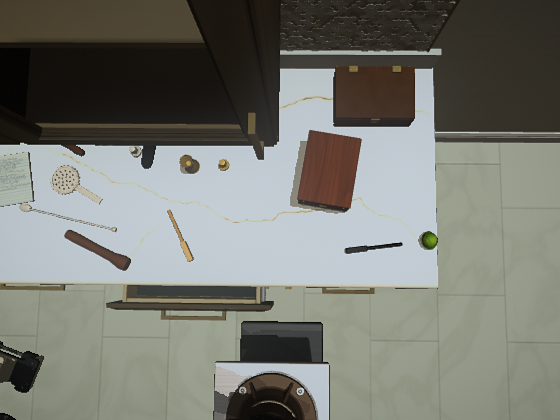

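View pics/scene0.png

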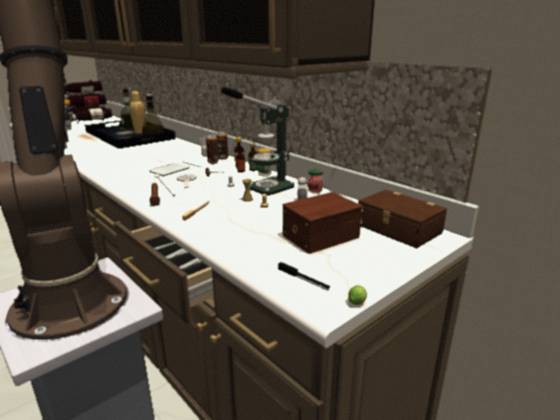

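The pale wooden dowel is at top (180,236), with its handle end near (187,252) and its tip near (170,211). The look-alikes are the black rod at (373,247) and the dark brown muddler at (98,250). The stopper box is at (330,170). The hinged box at (374,95) is not the one meant. I'll enlarge crops to confirm this and read the pixels.

Run:
```python
import cv2,numpy as np
t=cv2.imread("pics/top0.png"); s=cv2.imread("pics/scene0.png")
r=lambda im,x,y,w,h,k:cv2.resize(im[y:y+h,x:x+w],None,fx=k,fy=k,interpolation=cv2.INTER_CUBIC)
a=r(t,155,200,50,70,8)   # 400x560
b=r(t,285,120,90,100,4) # 360x400
c=r(s,270,185,100,65,3.6)  #360x234
o=np.zeros((600,780,3),np.uint8); o[:560,:400]=a; o[:400,410:770]=b; 
c=cv2.resize(s[190:250,275:365],(300,200),interpolation=cv2.INTER_CUBIC); o[400:600,410:710]=c
cv2.imwrite("pics/crop1.png",o)
```

```text
(no output)
```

View pics/crop1.png

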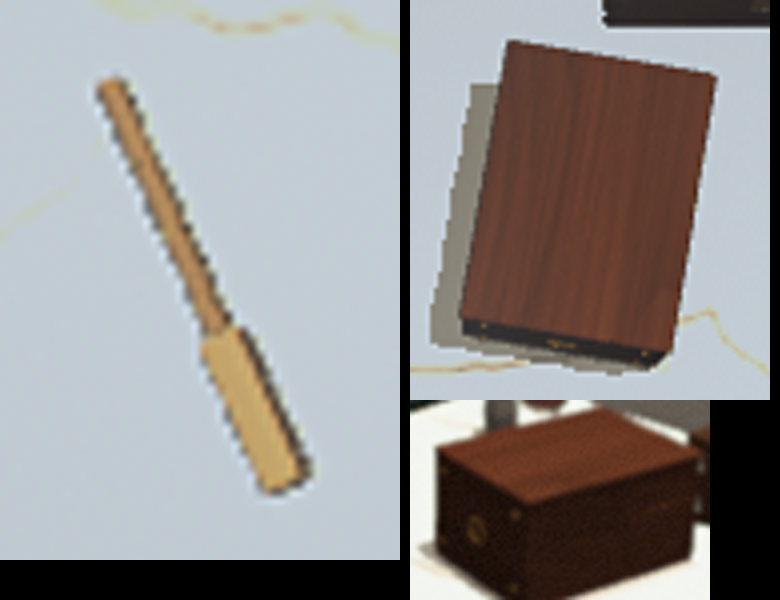

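The crop confirms the pale wooden dowel, with its tip at top px (169.0,210.3), handle rear at (191,260.5) and handle front at (182.8,241.9). The box has the brass-rimmed hole at scene px (295,229). Its top corners are at (298,199.5), (350.5,208), (361.5,138.8) and (309.5,130).

```bash
cat > h.py <<'E'
import numpy as np,cv2
from scipy.spatial.transform import Rotation as R
from cell import arm, imaging, job
def ray(n,u,v):
    p=imaging.camera_params(n); Rm=cv2.Rodrigues(p["rvec"])[0]
    d=Rm.T@np.array([(u-p["cx"])/p["fx"],(v-p["cy"])/p["fy"],1]); return -Rm.T@p["tvec"],d
def at(n,u,v,z):
    o,d=ray(n,u,v); return o+d*(z-o[2])/d[2]
def wray(u,v,pos,rot):
    p=imaging.camera_params("wrist"); x,y=u-p["cx"],v-p["cy"]; r=np.hypot(x,y); th=r/p["fx"]
    d=np.array([np.sin(th)*x/r,np.sin(th)*y/r,np.cos(th)]); H=p["hand_eye"]; Rm=R.from_rotvec(rot).as_matrix()
    return Rm@H[:3,3]+pos, Rm@H[:3,:3]@d
def wat(u,v,pos,rot,z):
    o,d=wray(u,v,pos,rot); return o+d*(z-o[2])/d[2]
def wproj(P,pos,rot):
    p=imaging.camera_params("wrist"); H=p["hand_eye"]; t=R.from_rotvec(rot).inv().apply(np.array(P)-pos)
    c=H[:3,:3].T@(t-H[:3,3]); th=np.arctan2(np.hypot(c[0],c[1]),c[2]); q=c[:2]/np.hypot(c[0],c[1])*th*p["fx"]; return q+[p["cx"],p["cy"]]
E
python3 - <<'E'
from h import *
np.set_printoptions(precision=4,suppress=True)
tip=at("top",169,210.3,.012); rear=at("top",191,260.5,.018); fr=at("top",182.8,241.9,.018)
print("tip,front,rear",tip,fr,rear,"len",np.linalg.norm((tip-rear)[:2]),"yaw",np.arctan2(*(tip-rear)[1::-1]))
c=[at("top",*p,.108) for p in [(298,199.5),(350.5,208),(361.5,138.8),(309.5,130)]]
print(np.array(c), [np.linalg.norm(c[i]-c[(i+1)%4]) for i in range(4)])
for a,b in((0,3),(1,2)): d=c[b]-c[a]; print("yaw",np.arctan2(d[1],d[0]))
print("centre",np.mean(c,0),"hole scene",at("scene",295,229,.052),"hole top",at("top",323,206,.052))
s=arm.observe(); print(R.from_rotvec(s["ee_rot"]).as_matrix())
for n,px in (("jig",(189,164)),("stop",(224,165)),("lime",(430,240))): print(n,at("top",*px,.04))
E
```

```text
tip,front,rear [0.5708 0.2998 0.012 ] [0.4807 0.2555 0.018 ] [0.4287 0.2305 0.018 ] len 0.1580477574472168 yaw 0.4536157542751636
[[ 0.5929 -0.0692  0.108 ]
 [ 0.5714 -0.2089  0.108 ]
 [ 0.7596 -0.2391  0.108 ]
 [ 0.783  -0.0987  0.108 ]] [np.float64(0.14130647223886697), np.float64(0.19059956789560692), np.float64(0.14237916998448594), np.float64(0.19236226936296202)]
yaw -0.15374036601613889
yaw -0.15931712609305018
centre [ 0.6767 -0.154   0.108 ] hole scene [ 0.5813 -0.1398  0.052 ] hole top [ 0.5825 -0.1385  0.052 ]
[[-0.9438  0.3305 -0.0003]
 [ 0.3305  0.9438 -0.0013]
 [-0.0001 -0.0014 -1.    ]]
jig [0.7003 0.2408 0.04  ]
stop [0.6982 0.1412 0.04  ]
lime [ 0.492  -0.4347  0.04  ]
```

Emit:
jog_arm([
  {"fingers": -1,"xyz": [-6,-4,0],"angular": [0,0,-0.13]},
  {"fingers": -1,"xyz": [-10,-7,0],"angular": [0,0,-0.26]},
  {"fingers": -1,"xyz": [-15,-10.5,0],"angular": [0,0,-0.4]},
  {"fingers": -1,"xyz": [-20,-14,0],"angular": [0,0,-0.53]},
  {"fingers": -1,"xyz": [-25,-17.5,1],"angular": [0,0,-0.66]},
  {"fingers": -1,"xyz": [-30,-21,3],"angular": [0,0,-0.79]},
  {"fingers": -1,"xyz": [-34.9,-24.5,5],"angular": [0,0,-0.79]},
  {"fingers": -1,"xyz": [-34.9,-24.5,7],"angular": [0,0,-0.79]},
  {"fingers": -1,"xyz": [-34.9,-24.5,7],"angular": [0,0,-0.79]},
  {"fingers": -1,"xyz": [-34.9,-24.5,7],"angular": [0,0,-0.79]},
], grip_force=40)

```text
clock: 1.35
position: [0.4546, 0.2444, 0.1416]
ee_rot: [-0.708, 3.061, 0.001]
force: [0.2, -0.2, 0.2]
width: 1.005
```

Run:
```python
from h import *
np.set_printoptions(precision=4,suppress=True)
s=arm.observe(); im=imaging.get_image("wrist"); cv2.imwrite("pics/w1.png",im[:,:,::-1])
print(s["joints"],s["position"],s["ee_rot"],s["force"],s["clock"])
print(R.from_rotvec(s["ee_rot"]).as_matrix())
d=np.array([np.cos(.4536),np.sin(.4536)]);g=np.array([.4547,.2432])
for k,z in((-.03,.02),(0,.02),(.03,.02),(.13,.01)): print(k,wproj([*(g+k*d),z],s["position"],s["ee_rot"]))
```

```text
[-0.6067  0.3333  0.0131  1.925  -0.0062  0.883   1.4351] [0.4546 0.2444 0.1416] [-0.708   3.0606  0.0009] [ 0.1555 -0.1659  0.2307] 1.35
[[-0.8984 -0.4392  0.    ]
 [-0.4392  0.8984  0.0006]
 [-0.0003  0.0005 -1.    ]]
-0.03 [278.9822 167.4947]
0 [279.0194 199.3002]
0.03 [279.0658 229.6218]
0.13 [279.2895 311.1587]
```

View pics/w1.png

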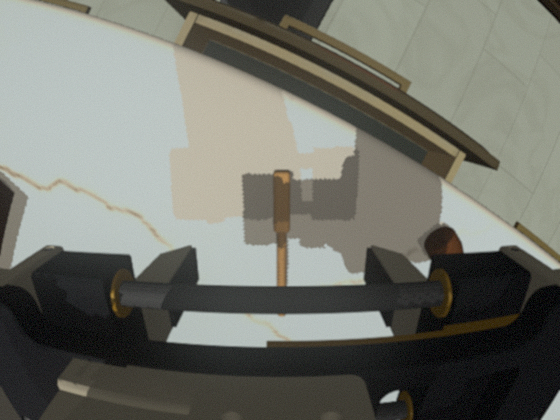

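The wrist picture shows the dowel lined up with the tool, handle at rows 170–230, col 282, and tip at (281,314). This agrees with the prediction to about 2 mm, so I'm descending to grasp.

Emit:
jog_arm([
  {"fingers": -1,"xyz": [0,0.1,5],"angular": [0,0,0]},
  {"fingers": -1,"xyz": [0,0.1,9],"angular": [0,0,0]},
  {"fingers": -1,"xyz": [0,0.1,11.5],"angular": [0,0,0]},
  {"fingers": -1,"xyz": [0,0.1,12.15],"angular": [0,0,0]},
  {"fingers": -1,"xyz": [0,0.1,12.15],"angular": [0,0,0]},
  {"fingers": 1,"xyz": [0,0.1,12.15],"angular": [0,0,0]},
  {"fingers": 1,"xyz": [0,0.1,12.15],"angular": [0,0,0]},
  {"fingers": 1,"xyz": [0,0.1,12.15],"angular": [0,0,0]},
  {"fingers": 1,"xyz": [0,0.1,12.15],"angular": [0,0,0]},
  {"fingers": 1,"xyz": [0,0.1,12.15],"angular": [0,0,0]},
  {"fingers": 1,"xyz": [0,0.1,12.15],"angular": [0,0,0]},
  {"fingers": 1,"xyz": [0,0.1,12.15],"angular": [0,0,0]},
])

```text
clock: 2.9
position: [0.4545, 0.2442, 0.0195]
ee_rot: [0.706, -3.061, 0.0]
force: [-0.1, 0.8, 0.3]
width: 0.292
```

Emit:
jog_arm([
  {"fingers": 1,"xyz": [0,0,0],"angular": [0,0,0]},
  {"fingers": 1,"xyz": [0,0,0],"angular": [0,0,0]},
  {"fingers": 1,"xyz": [0,0,0],"angular": [0,0,0]},
  {"fingers": 1,"xyz": [0,0,0],"angular": [0,0,0]},
])

```text
clock: 3.4
position: [0.4545, 0.2442, 0.0195]
ee_rot: [-0.706, 3.061, 0.0]
force: [-0.2, 0.5, 0.9]
width: 0.003
```

The fingers closed fully, so the grasp missed. I'm looking again.

Run:
```python
from h import *
s=arm.observe(); w=imaging.get_image("wrist")[:,:,::-1]; t=imaging.get_image("top")[:,:,::-1]
print(s["position"],s["ee_rot"],s["width"])
o=np.zeros((560,800,3),np.uint8)
o[:300,:400]=cv2.resize(w,(400,300)); o[:400,400:]=cv2.resize(t[180:280,130:230],(400,400),interpolation=cv2.INTER_CUBIC)
o[300:,:400]=cv2.resize(w[150:320,150:410],(400,260))
cv2.imwrite("pics/m.png",o)
```

```text
[0.45453782 0.24419527 0.01953198] [-7.05602855e-01  3.06130746e+00  7.72967908e-06] 0.0029861149602523366
```

View pics/m.png

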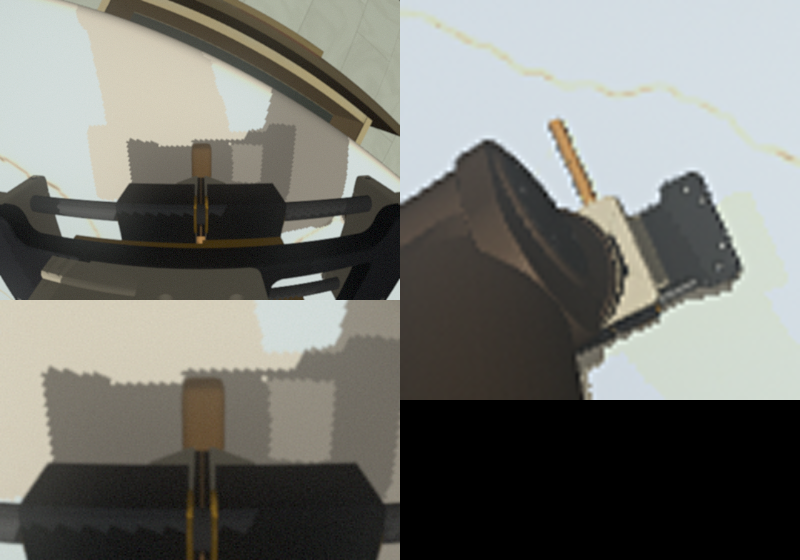

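Run:
```python
from h import *
w=cv2.imread("pics/m.png") 
w=imaging.get_image("wrist")[:,:,::-1]
o=cv2.resize(w[190:340,180:380],(800,600),interpolation=cv2.INTER_CUBIC)
o=np.clip(255*(o/255.)**0.5,0,255).astype(np.uint8)
cv2.imwrite("pics/m2.png",o)
s=arm.observe()
T=lambda p:wproj(R.from_rotvec(s["ee_rot"]).apply(p)+s["position"],s["position"],s["ee_rot"])
for p in [(0,0,.017),(.0095,0,.017),(-.0095,0,.017),(.0095,0,-.002),(.0095,0,-.02),(0,0,-.02),(0,.008,0),(0.03,0,0),(-.03,0,0)]: print(p,((T(p)-[180,190])*4).round())
```

```text
(0, 0, 0.017) [400. 203.]
(0.0095, 0, 0.017) [400. 145.]
(-0.0095, 0, 0.017) [400. 258.]
(0.0095, 0, -0.002) [399. 189.]
(0.0095, 0, -0.02) [399. 239.]
(0, 0, -0.02) [399. 306.]
(0, 0.008, 0) [455. 245.]
(0.03, 0, 0) [399.  44.]
(-0.03, 0, 0) [400. 423.]
```

View pics/m2.png

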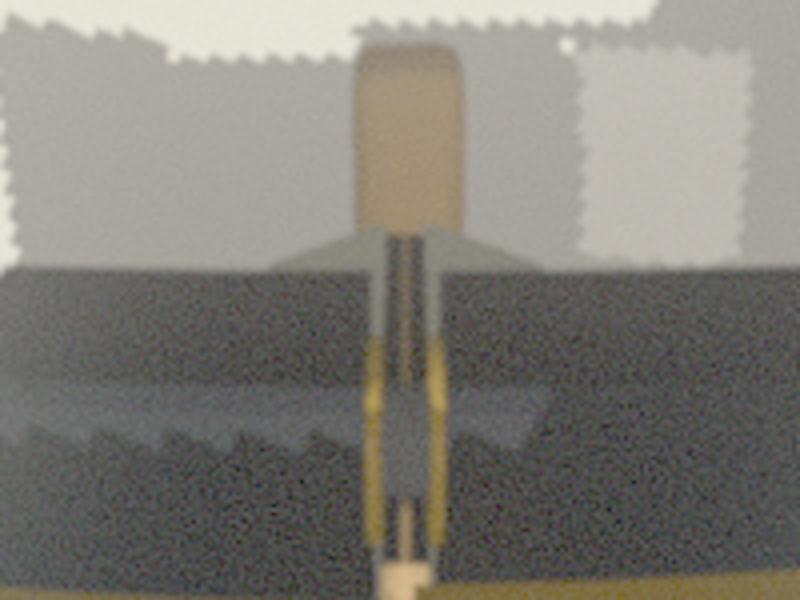

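The enlarged crop shows wood through the slit between the shut pads at (405,235)–(405,385). So the fingers shut above the handle. The pad corners project to about tool z = -19 mm, both open and shut, so the tips are roughly 35 mm higher than the tool data say. I'll open, go lower in small steps and watch the force.

Emit:
jog_arm([
  {"fingers": -1,"xyz": [0,0,0],"angular": [0,0,0]},
  {"fingers": -1,"xyz": [0,0,0],"angular": [0,0,0]},
  {"fingers": -1,"xyz": [0,0,0],"angular": [0,0,0]},
  {"fingers": -1,"xyz": [0,0,0],"angular": [0,0,0]},
  {"fingers": -1,"xyz": [0,0,0],"angular": [0,0,0]},
  {"fingers": -1,"xyz": [0,0,0.3],"angular": [0,0,0]},
  {"fingers": -1,"xyz": [0,0,0.6],"angular": [0,0,0]},
  {"fingers": -1,"xyz": [0,0,0.6],"angular": [0,0,0]},
])

```text
clock: 4.55
position: [0.4543, 0.2441, 0.0132]
ee_rot: [0.706, -3.061, 0.0]
force: [1.2, 0.3, 0.2]
width: 0.826
```

Run:
```python
from h import *
s=arm.observe(); print(s["force"],s["position"],s["width"],s["joints"])
```

```text
[1.22222234 0.32262265 0.23705743] [0.45434    0.24405227 0.01318419] 0.826173057740629 [-0.60086675  0.52014374  0.0057654   2.03708752 -0.0051528   0.58494077
  1.4323902 ]
```

There is no contact at TCP z = 13 mm, where the stated tips would already be inside the table. That confirms the offset, so I'm going on down.

Emit:
jog_arm([
  {"fingers": -1,"xyz": [0,0,0.5],"angular": [0,0,0]},
  {"fingers": -1,"xyz": [0,0,1.0],"angular": [0,0,0]},
  {"fingers": -1,"xyz": [0,0,1.5],"angular": [0,0,0]},
  {"fingers": -1,"xyz": [0,0,1.5],"angular": [0,0,0]},
])

```text
clock: 5.05
position: [0.4542, 0.244, -0.0019]
ee_rot: [0.706, -3.061, 0.0]
force: [-0.1, -0.2, -0.5]
width: 1.002
```

Emit:
jog_arm([
  {"fingers": -1,"xyz": [0,0,0.2],"angular": [0,0,0]},
  {"fingers": -1,"xyz": [0,0,0.4],"angular": [0,0,0]},
  {"fingers": -1,"xyz": [0,0,0.6],"angular": [0,0,0]},
  {"fingers": -1,"xyz": [0,0,0.6],"angular": [0,0,0]},
])

```text
clock: 5.55
position: [0.4545, 0.2442, -0.0076]
ee_rot: [0.706, -3.061, 0.0]
force: [-0.1, 0.4, 1.5]
width: 0.999
```

Emit:
jog_arm([
  {"fingers": -1,"xyz": [0,0,0.2],"angular": [0,0,0]},
  {"fingers": -1,"xyz": [0,0,0.4],"angular": [0,0,0]},
  {"fingers": -1,"xyz": [0,0,0.4],"angular": [0,0,0]},
  {"fingers": -1,"xyz": [0,0,0.4],"angular": [0,0,0]},
])

```text
clock: 6.05
position: [0.4546, 0.2442, -0.0115]
ee_rot: [-0.706, 3.061, 0.0]
force: [-0.5, -0.1, -0.5]
width: 1.0
```

Run:
```python
from h import *
w=imaging.get_image("wrist")[:,:,::-1]
s=arm.observe(); print(s["force"],s["position"],s["width"])
o=np.clip(255*(w/255.)**0.6,0,255).astype(np.uint8)
cv2.imwrite("pics/m3.png",cv2.resize(o,(784,588)))
```

```text
[-0.33429689 -0.75129115  0.23681406] [ 0.45457272  0.2442145  -0.01143533] 0.9983479686409656
```

View pics/m3.png

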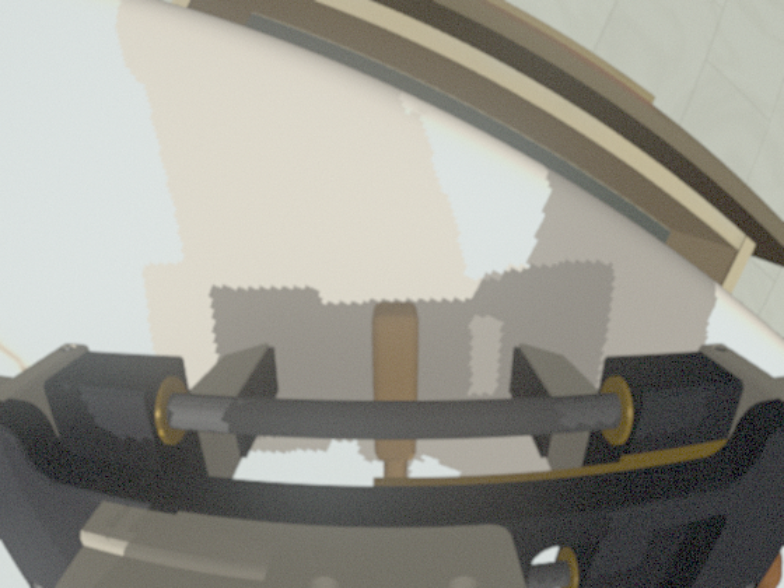

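The pad tips are now near the worktop, with the handle between them (x1.4 picture, rows 303–455, col 396). I'm closing here.

Emit:
jog_arm([
  {"fingers": 1,"xyz": [0,0,0],"angular": [0,0,0]},
  {"fingers": 1,"xyz": [0,0,0],"angular": [0,0,0]},
  {"fingers": 1,"xyz": [0,0,0],"angular": [0,0,0]},
  {"fingers": 1,"xyz": [0,0,0],"angular": [0,0,0]},
  {"fingers": 1,"xyz": [0,0,0],"angular": [0,0,0]},
  {"fingers": 1,"xyz": [0,0,0],"angular": [0,0,0]},
  {"fingers": 1,"xyz": [0,0,0],"angular": [0,0,0]},
  {"fingers": 1,"xyz": [0,0,0],"angular": [0,0,0]},
  {"fingers": 1,"xyz": [0,0,0],"angular": [0,0,0]},
  {"fingers": 1,"xyz": [0,0,0],"angular": [0,0,0]},
])

```text
clock: 7.35
position: [0.4545, 0.2442, -0.0114]
ee_rot: [-0.706, 3.061, 0.0]
force: [-0.1, -0.4, 0.6]
width: 0.17
```

The width is 15.6 mm, so the handle is held. I'm lifting exactly 42 mm, which puts the axis at the hole's height, and moving to 30 mm before the hole.

Emit:
jog_arm([
  {"fingers": 1,"xyz": [0,0,-2.2],"angular": [0,0,0]},
  {"fingers": 1,"xyz": [0.5,0,-4.2],"angular": [0,0,0]},
  {"fingers": 1,"xyz": [3,-3,-4.2],"angular": [0,0,0.08]},
  {"fingers": 1,"xyz": [5,-7,-4.2],"angular": [0,0,0.16]},
  {"fingers": 1,"xyz": [7.5,-11,-4.2],"angular": [0,0,0.25]},
  {"fingers": 1,"xyz": [10,-15,-4.2],"angular": [0,0,0.34]},
  {"fingers": 1,"xyz": [12.5,-19,-4.2],"angular": [0,0,0.43]},
  {"fingers": 1,"xyz": [15,-23,-4.2],"angular": [0,0,0.52]},
  {"fingers": 1,"xyz": [17,-27,-4.2],"angular": [0,0,0.61]},
  {"fingers": 1,"xyz": [18.3,-30.8,-4.2],"angular": [0,0,0.61]},
  {"fingers": 1,"xyz": [18.3,-30.8,-4.2],"angular": [0,0,0.61]},
  {"fingers": 1,"xyz": [18.3,-30.8,-4.2],"angular": [0,0,0.61]},
])

```text
clock: 8.85
position: [0.4246, -0.1123, 0.0304]
ee_rot: [-0.246, -3.131, -0.001]
force: [0.7, 0.6, -0.4]
width: 0.174
```

Run:
```python
from h import *
np.set_printoptions(precision=4,suppress=True)
s=arm.observe(); w=imaging.get_image("wrist")[:,:,::-1]; t=imaging.get_image("top")[:,:,::-1]; c=imaging.get_image("scene")[:,:,::-1]
print(s["position"],s["ee_rot"],s["width"],s["joints"],s["force"],s["clock"])
o=np.zeros((600,800,3),np.uint8)
r=lambda im,x,y,w,h,k:cv2.resize(im[y:y+h,x:x+w],(int(w*k),int(h*k)),interpolation=cv2.INTER_CUBIC)
o[:320,:400]=r(t,285,180,80,64,5)
o[330:600,:400]=r(c,240,180,100,67,4)[:270] if 0 else cv2.resize(c[190:257,235:334],(400,270),interpolation=cv2.INTER_CUBIC)
o[:300,400:]=cv2.resize(w,(400,300))
o[300:600,400:]=cv2.resize(np.clip(255*(w[300:420,200:360]/255.)**.5,0,255).astype(np.uint8),(400,300))
cv2.imwrite("pics/p.png",o)
```

```text
[ 0.4246 -0.1123  0.0304] [-0.2462 -3.1315 -0.0007] 0.1741455986983888 [ 0.0085  0.4049  0.1639  2.2158 -0.1283  0.5299  1.6841] [ 0.6761  0.6029 -0.4115] 8.85
```

View pics/p.png

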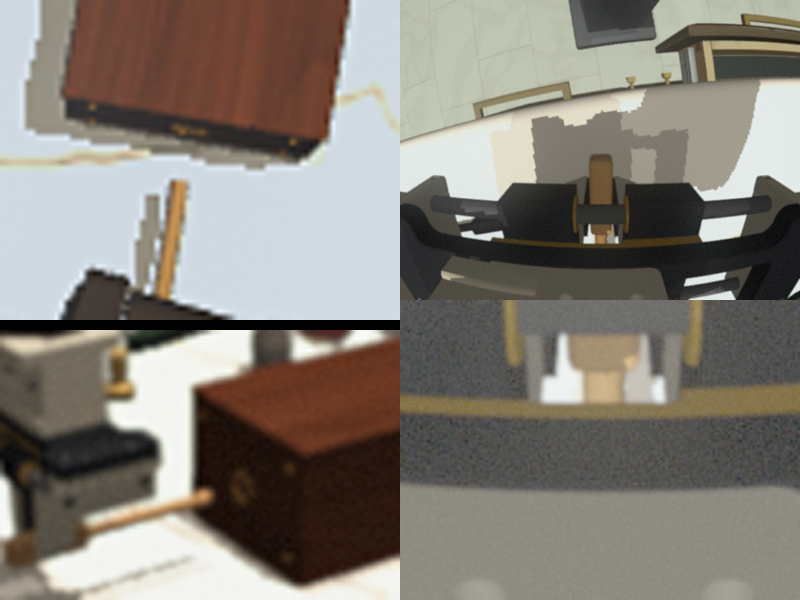

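The picture shows the dowel held, with its tip at top px (320.8,216.4) and the rod back to (318,239.6), and the hole at (322.4,206). In the scene view the tip is at (285.7,230.9) and the hole at (295.1,228.9). I'm computing the misalignment.

Run:
```python
from h import *
np.set_printoptions(precision=4,suppress=True)
tip=at("top",320.8,216.4,.052); b=at("top",318,239.6,.052); H=at("top",322.4,206,.052)
s=arm.observe(); Rm=R.from_rotvec(s["ee_rot"]).as_matrix(); yaw=np.arctan2(-Rm[1,0],-Rm[0,0])
print("tip",tip,"img yaw",np.arctan2(*(tip-b)[1::-1]),"tool yaw",yaw)
d=np.array([np.cos(-.157),np.sin(-.157),0]); n=np.array([-d[1],d[0],0])
tp=s["position"]-Rm[:,0]*.13; print("tip by robot",tp)
for h in (H,np.array([.583,-.139,.052])): print("ahead",(h-tip)@d,"left of tip axis",(h-tip)@n, "robot",(h-tp)@d,(h-tp)@n)
# scene: tip and hole triangulated along the same lateral, compare
print("scene tip",at("scene",285.7,230.9,.052),"hole",at("scene",295.1,228.9,.052))
print("predicted scene px of tip and hole")
p=imaging.camera_params("scene")
q=lambda P:cv2.projectPoints(np.array([P]),p["rvec"],p["tvec"],np.array([[p["fx"],0,p["cx"]],[0,p["fy"],p["cy"]],[0,0,1]]),None)[0].ravel()
print(q(np.array([*tp[:2],.052])),q(np.array([.583,-.139,.052])))
```

```text
tip [ 0.5535 -0.1325  0.052 ] img yaw -0.11578024258742618 tool yaw -0.15474592088231823
tip by robot [ 0.5532 -0.1316  0.0304]
ahead 0.02929287937966501 left of tip axis 0.00026021908959803495 robot 0.029751917265473965 -0.0006445139785454636
ahead 0.0301251248152444 left of tip axis -0.001763990940092001 robot 0.030584162701053356 -0.0026687240082355003
scene tip [ 0.553  -0.1311  0.052 ] hole [ 0.5819 -0.1395  0.052 ]
predicted scene px of tip and hole
[285.8634 230.9379] [295.2323 228.7328]
```

Emit:
jog_arm([
  {"fingers": 1,"xyz": [-1,-0.15,0],"angular": [0,0,0]},
  {"fingers": 1,"xyz": [-2,-0.15,0],"angular": [0,0,0]},
  {"fingers": 1,"xyz": [-2.5,-0.15,0],"angular": [0,0,0]},
  {"fingers": 1,"xyz": [-2.8,-0.15,0],"angular": [0,0,0]},
  {"fingers": 1,"xyz": [-3.1,-0.15,0],"angular": [0,0,0]},
  {"fingers": 1,"xyz": [-3.4,-0.15,0],"angular": [0,0,0]},
  {"fingers": 1,"xyz": [-3.6,-0.15,0],"angular": [0,0,0]},
  {"fingers": 1,"xyz": [-3.6,-0.15,0],"angular": [0,0,0]},
])

```text
clock: 10.0
position: [0.4603, -0.1199, 0.0305]
ee_rot: [0.246, 3.132, 0.0]
force: [0.4, 0.4, -1.0]
width: 0.169
```

Emit:
jog_arm([
  {"fingers": 1,"xyz": [-0.2,0,0],"angular": [0,0,0]},
  {"fingers": 1,"xyz": [-0.4,0,0],"angular": [0,0,0]},
  {"fingers": 1,"xyz": [-0.6,0,0],"angular": [0,0,0]},
  {"fingers": 1,"xyz": [-0.6,0,0],"angular": [0,0,0]},
])

```text
clock: 10.5
position: [0.4663, -0.1209, 0.0305]
ee_rot: [0.246, 3.132, 0.0]
force: [-0.9, 0.9, -0.2]
width: 0.169
```

Emit:
jog_arm([
  {"fingers": 1,"xyz": [-0.2,0,0],"angular": [0,0,0]},
  {"fingers": 1,"xyz": [-0.4,0,0],"angular": [0,0,0]},
  {"fingers": 1,"xyz": [-0.5,0,0],"angular": [0,0,0]},
  {"fingers": 1,"xyz": [-0.5,0,0],"angular": [0,0,0]},
])

```text
clock: 11.0
position: [0.4711, -0.1217, 0.0305]
ee_rot: [0.246, 3.132, -0.0]
force: [-0.6, 0.6, -0.0]
width: 0.171
```

Emit:
jog_arm([
  {"fingers": 1,"xyz": [-0.2,0,0],"angular": [0,0,0]},
  {"fingers": 1,"xyz": [-0.4,0,0],"angular": [0,0,0]},
  {"fingers": 1,"xyz": [-0.5,0,0],"angular": [0,0,0]},
  {"fingers": 1,"xyz": [-0.5,0,0],"angular": [0,0,0]},
])

```text
clock: 11.5
position: [0.476, -0.1224, 0.0305]
ee_rot: [0.246, 3.132, 0.0]
force: [-0.3, -0.3, -0.6]
width: 0.17
```

Emit:
jog_arm([
  {"fingers": 1,"xyz": [-0.2,0,0],"angular": [0,0,0]},
  {"fingers": 1,"xyz": [-0.4,0,0],"angular": [0,0,0]},
  {"fingers": 1,"xyz": [-0.5,0,0],"angular": [0,0,0]},
  {"fingers": 1,"xyz": [-0.5,0,0],"angular": [0,0,0]},
])

```text
clock: 12.0
position: [0.481, -0.1232, 0.0305]
ee_rot: [0.246, 3.132, 0.0]
force: [1.1, -0.3, -0.7]
width: 0.169
```

Emit:
jog_arm([
  {"fingers": 1,"xyz": [-0.2,0,0],"angular": [0,0,0]},
  {"fingers": 1,"xyz": [-0.4,0,0],"angular": [0,0,0]},
  {"fingers": 1,"xyz": [-0.5,0,0],"angular": [0,0,0]},
  {"fingers": 1,"xyz": [-0.5,0,0],"angular": [0,0,0]},
])

```text
clock: 12.5
position: [0.4859, -0.124, 0.0305]
ee_rot: [0.246, 3.132, 0.0]
force: [0.0, 0.1, -1.3]
width: 0.168
```

Emit:
jog_arm([
  {"fingers": 1,"xyz": [-0.2,0,0],"angular": [0,0,0]},
  {"fingers": 1,"xyz": [-0.4,0,0],"angular": [0,0,0]},
  {"fingers": 1,"xyz": [-0.5,0,0],"angular": [0,0,0]},
  {"fingers": 1,"xyz": [-0.5,0,0],"angular": [0,0,0]},
])

```text
clock: 13.0
position: [0.4874, -0.1242, 0.0296]
ee_rot: [-0.246, -3.126, -0.001]
force: [-8.3, 1.7, 2.2]
width: 0.171
```

I've met the pad at 8.3 N. From here I'll press in 1 mm steps.

Emit:
jog_arm([
  {"fingers": 1,"xyz": [-0.1,0,0],"angular": [0,0,0]},
  {"fingers": 1,"xyz": [-0.2,0,0],"angular": [0,0,0]},
  {"fingers": 1,"xyz": [-0.2,0,0],"angular": [0,0,0]},
])

```text
clock: 13.38
position: [0.4889, -0.1245, 0.0295]
ee_rot: [-0.246, -3.125, -0.001]
force: [-9.4, 1.9, 2.0]
width: 0.168
```

Emit:
jog_arm([
  {"fingers": 1,"xyz": [-0.1,0,0],"angular": [0,0,0]},
  {"fingers": 1,"xyz": [-0.15,0,0],"angular": [0,0,0]},
  {"fingers": 1,"xyz": [-0.15,0,0],"angular": [0,0,0]},
])

```text
clock: 13.75
position: [0.4899, -0.1247, 0.0294]
ee_rot: [-0.246, -3.124, -0.001]
force: [-9.9, 1.4, 3.0]
width: 0.176
```

```bash
cat > chk.py <<'E'
from h import *
a=cv2.imread("pics/top0.png").astype(int); b=imaging.get_image("top")[:,:,::-1].astype(int)
m=np.abs(a-b).sum(2)>90; s=arm.observe()
ys,xs=np.nonzero(m[135:205,352:400]); print("changed px right of box",len(xs), (xs.max()+352 if len(xs) else None), s["force"].round(1),s["position"].round(4))
E
python3 chk.py
```

```text
changed px right of box 0 None [-11.1   2.2   2.4] [ 0.4899 -0.1246  0.0294]
```

Emit:
jog_arm([
  {"fingers": 1,"xyz": [-0.1,0,0],"angular": [0,0,0]},
  {"fingers": 1,"xyz": [-0.15,0,0],"angular": [0,0,0]},
  {"fingers": 1,"xyz": [-0.15,0,0],"angular": [0,0,0]},
])

```text
clock: 14.18
position: [0.4909, -0.1248, 0.0293]
ee_rot: [-0.246, -3.123, -0.002]
force: [-12.1, 2.8, 1.8]
width: 0.169
```

```bash
python3 chk.py
```

```text
changed px right of box 0 None [-11.7   2.9   3.1] [ 0.4909 -0.1248  0.0293]
```

Emit:
jog_arm([
  {"fingers": 1,"xyz": [-0.1,0,0],"angular": [0,0,0]},
  {"fingers": 1,"xyz": [-0.15,0,0],"angular": [0,0,0]},
  {"fingers": 1,"xyz": [-0.15,0,0],"angular": [0,0,0]},
])

```text
clock: 14.6
position: [0.4935, -0.1252, 0.0295]
ee_rot: [-0.246, -3.125, -0.001]
force: [-8.3, 1.5, 1.7]
width: 0.17
```

```bash
python3 chk.py
```

```text
changed px right of box 136 364 [-9.   1.2  1. ] [ 0.4937 -0.1252  0.0296]
```

The force dropped and the drawer is coming out. I'm holding and checking.

Emit:
jog_arm([
  {"fingers": 1,"xyz": [0,0,0],"angular": [0,0,0]},
  {"fingers": 1,"xyz": [0,0,0],"angular": [0,0,0]},
  {"fingers": 1,"xyz": [0,0,0],"angular": [0,0,0]},
  {"fingers": 1,"xyz": [0,0,0],"angular": [0,0,0]},
  {"fingers": 1,"xyz": [0,0,0],"angular": [0,0,0]},
  {"fingers": 1,"xyz": [0,0,0],"angular": [0,0,0]},
])

```text
clock: 15.4
position: [0.4938, -0.1252, 0.0296]
ee_rot: [-0.246, -3.126, -0.001]
force: [-8.2, 1.6, 1.0]
width: 0.171
```

```bash
python3 chk.py
```

```text
changed px right of box 523 379 [-7.9  1.7  0.3] [ 0.4938 -0.1252  0.0297]
```

The drawer edge moved about 21 px, which is about 60 mm. I'm withdrawing straight back, then moving left to free worktop.

Emit:
jog_arm([
  {"fingers": 1,"xyz": [1,0,0],"angular": [0,0,0]},
  {"fingers": 1,"xyz": [3,0,0],"angular": [0,0,0]},
  {"fingers": 1,"xyz": [5,0,0],"angular": [0,0,0]},
  {"fingers": 1,"xyz": [7,0,0],"angular": [0,0,0]},
  {"fingers": 1,"xyz": [9,0,0],"angular": [0,0,0]},
  {"fingers": 1,"xyz": [9,4,0],"angular": [0,0,0]},
  {"fingers": 1,"xyz": [9,9,0],"angular": [0,0,0]},
  {"fingers": 1,"xyz": [9,14,0],"angular": [0,0,0]},
  {"fingers": 1,"xyz": [9,19,0],"angular": [0,0,0]},
  {"fingers": 1,"xyz": [9,24,0],"angular": [0,0,0]},
  {"fingers": 1,"xyz": [9,24,0],"angular": [0,0,0]},
  {"fingers": 1,"xyz": [9,24,0],"angular": [0,0,0]},
])

```text
clock: 16.95
position: [0.4458, 0.1251, 0.0306]
ee_rot: [0.245, 3.132, -0.0]
force: [-0.4, -0.2, -0.2]
width: 0.171
```

```bash
python3 - <<'E'
from h import *
t=imaging.get_image("top")[:,:,::-1]; w=imaging.get_image("wrist")[:,:,::-1]; c=imaging.get_image("scene")[:,:,::-1]
s=arm.observe(); print(s["position"],s["ee_rot"],s["width"],s["force"])
o=np.zeros((600,800,3),np.uint8); o[:360,:480]=cv2.resize(t[120:270,210:410],(480,360)); o[:240,480:]=cv2.resize(w,(320,240))
o[360:600,:480]=cv2.resize(c[160:270,150:370],(480,240)); cv2.imwrite("pics/q.png",o)
E
python3 chk.py
```

```text
[0.44577866 0.12394049 0.03057651] [ 2.49534496e-01  3.13162606e+00 -5.72689850e-04] 0.16964736939755193 [-0.16633913 -0.44726661 -0.49835847]
changed px right of box 524 379 [-0.2 -0.3 -0.5] [0.4458 0.124  0.0306]
```

View pics/q.png

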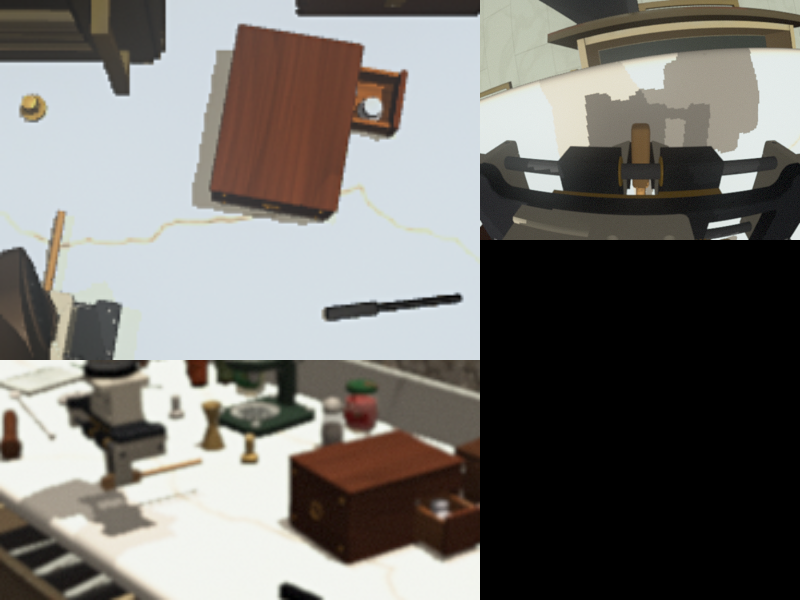

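The drawer is out at (380,100), the dowel is held level clear of everything, and the stopper and jigger are undisturbed. I'm lowering 42 mm gently.

Emit:
jog_arm([
  {"fingers": 1,"xyz": [0,0,1.5],"angular": [0,0,0]},
  {"fingers": 1,"xyz": [0,0,3],"angular": [0,0,0]},
  {"fingers": 1,"xyz": [0,0,3.7],"angular": [0,0,0]},
  {"fingers": 1,"xyz": [0,0,3.9],"angular": [0,0,0]},
  {"fingers": 1,"xyz": [0,0,4.0],"angular": [0,0,0]},
  {"fingers": 1,"xyz": [0,0,4.1],"angular": [0,0,0]},
  {"fingers": 1,"xyz": [0,0,4.15],"angular": [0,0,0]},
  {"fingers": 1,"xyz": [0,0,4.2],"angular": [0,0,0]},
  {"fingers": 1,"xyz": [0,0,4.2],"angular": [0,0,0]},
  {"fingers": 1,"xyz": [0,0,4.2],"angular": [0,0,0]},
])

```text
clock: 18.4
position: [0.4458, 0.1253, -0.0114]
ee_rot: [0.246, 3.132, 0.0]
force: [0.6, -0.4, -0.1]
width: 0.17
```

Emit:
jog_arm([
  {"fingers": 1,"xyz": [0,0,0.05],"angular": [0,0,0]},
  {"fingers": 1,"xyz": [0,0,0.1],"angular": [0,0,0]},
  {"fingers": 1,"xyz": [0,0,0.1],"angular": [0,0,0]},
])

```text
clock: 18.77
position: [0.4458, 0.1253, -0.0116]
ee_rot: [0.246, 3.132, 0.001]
force: [-4.1, -1.6, 18.6]
width: 0.169
```

Firm contact at 18 N shows it is down. I'm easing off, opening, then rising.

Emit:
jog_arm([
  {"fingers": 1,"xyz": [0,0,-0.08],"angular": [0,0,0]},
  {"fingers": 1,"xyz": [0,0,-0.08],"angular": [0,0,0]},
  {"fingers": -1,"xyz": [0,0,-0.08],"angular": [0,0,0]},
  {"fingers": -1,"xyz": [0,0,-0.08],"angular": [0,0,0]},
  {"fingers": -1,"xyz": [0,0,-0.08],"angular": [0,0,0]},
  {"fingers": -1,"xyz": [0,0,-0.08],"angular": [0,0,0]},
  {"fingers": -1,"xyz": [0,0,-0.08],"angular": [0,0,0]},
  {"fingers": -1,"xyz": [0,0,-0.08],"angular": [0,0,0]},
  {"fingers": -1,"xyz": [0,0,-2],"angular": [0,0,0]},
  {"fingers": -1,"xyz": [0,0,-6],"angular": [0,0,0]},
  {"fingers": -1,"xyz": [0,0,-11],"angular": [0,0,0]},
  {"fingers": -1,"xyz": [0,0,-15],"angular": [0,0,0]},
])

```text
clock: 20.27
position: [0.4459, 0.1253, 0.1394]
ee_rot: [0.246, 3.131, 0.001]
force: [0.2, 0.7, 0.1]
width: 0.999
```

Emit:
jog_arm([
  {"fingers": -1,"xyz": [0,0,0],"angular": [0,0,0]},
  {"fingers": -1,"xyz": [0,0,0],"angular": [0,0,0]},
  {"fingers": -1,"xyz": [0,0,0],"angular": [0,0,0]},
])

```text
clock: 20.65
position: [0.445, 0.125, 0.1364]
ee_rot: [-0.246, -3.13, 0.002]
force: [-0.2, 0.4, 0.1]
width: 1.001
```

```bash
python3 chk.py
python3 - <<'E'
from h import *
s=arm.observe(); print(s["clock"],s["position"],s["width"],s["force"])
t=imaging.get_image("top")[:,:,::-1]; w=imaging.get_image("wrist")[:,:,::-1]; c=imaging.get_image("scene")[:,:,::-1]
o=np.zeros((600,800,3),np.uint8); o[:360,:480]=cv2.resize(t[120:270,140:340],(480,360)); o[:240,480:]=cv2.resize(w,(320,240))
o[360:600,:480]=cv2.resize(c[160:270,150:370],(480,240)); cv2.imwrite("pics/r.png",o)
d=np.array([np.cos(-.155),np.sin(-.155)]); g=np.array([.4458,.1253])
for k,z in((-.03,.02),(.03,.02),(.13,.01)): print(wproj([*(g+k*d),z],s["position"],s["ee_rot"]))
E
```

```text
changed px right of box 525 379 [-0.3 -0.7  0.3] [0.445  0.125  0.1364]
20.7 [0.44504235 0.12501582 0.13641805] 0.9963590829149314 [-0.32503871 -0.70928632  0.2836757 ]
[280.09370257 170.52643021]
[280.30946603 233.44995974]
[280.6493672  315.38146592]
```

View pics/r.png

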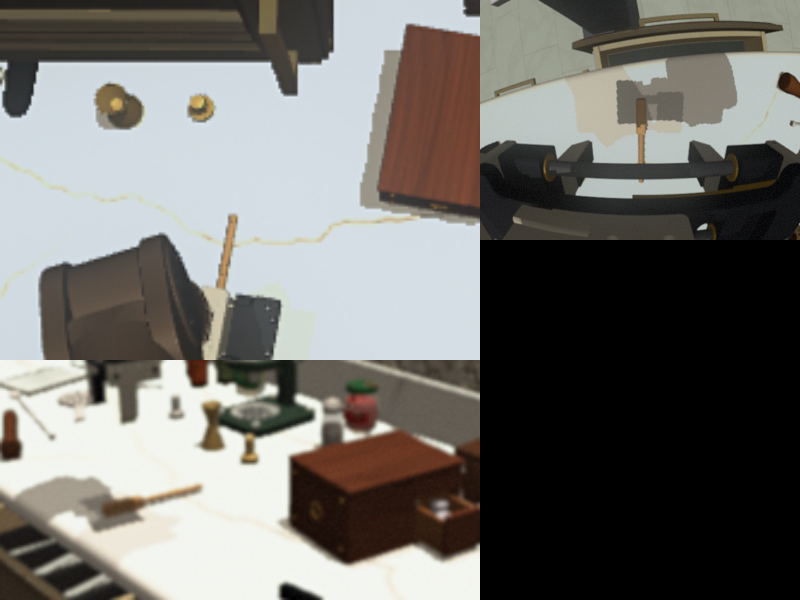

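The dowel lies flat: wrist rows 171 to 318 against 171 to 315 predicted. The drawer is out and the bystanders are in place, so I'm handing in.

```bash
python3 -c "
from cell import job; print(job.sign_off())"
```

```text
the job is handed in; nothing more can be done
None
```

The drawer is out and the dowel is lying flat on the worktop; I handed the job in at about 21 s (limit 61 s). The hand-in reports no verdict.

**What I did**
- **Picking up:** I gripped the wooden dowel by its handle (15.6 mm between the fingers, 16 mm nominal).
- **Pressing the catch:** I pushed the thin end into the hole and met the pad about 33 mm in. I then pressed in 1 to 1.5 mm steps. The force peaked at about 12 N in the readings, against the 28 N limit, and dropped when the drawer sprang out.
- **Laying it down:** I drew the dowel back, set it down while still holding it, released it and moved the arm clear.

**Last checks**
- **Drawer:** its edge has moved about 21 px in the top view, which is about 60 mm, and it stayed there.
- **Dowel:** it lies flat about where predicted (3 px off at the tip), roughly 170 mm from the box.
- **Bystanders:** the jigger and stopper look untouched. I did not look at the lime again after the start, but nothing went near it.
- **Arm:** it hangs free, with no contact force beyond noise.
- **Catch:** I did not see whether it sprang back, since it is hidden inside the box.

**What disagreed**
- **Fingertip position:** the real fingertips sit about 30 mm further back than the tool data say. The first grasp closed in the air above the handle and moved nothing. I went lower, watching the force, and it held.
- **Set-down force:** the contact reading was 18.6 N for the last 1 mm, firmer than planned. I eased off before opening the fingers.

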